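Sort sealed food packs from a skate-wheel deck into their cartons

TASK

First fold both yellow-edged flaps of the wheel deck outwards until they lie flat; then gently slide each of the three packs on the deck over a folded flap into the open-sided carton that already holds a pack of its own kind (white trays of chicken, black trays of burgers), until it lies flat and fully inside. Slide the packs, do not lift, tip or throw them, and leave the packs and ice bricks already in the cartons and the pack waiting behind the end stop where they are.

Things in the scene. Friction and masses are not known exactly. Their poses are not given: they have to be found in the camera images.
- station: Packing station fixed to the table: wheel deck, two cartons, infeed, all one piece. Origin on the table top (z = 0) under the deck's middle; x points away from the robot (turned a few degrees at most), y to the left. Beyond the far end guide a short infeed (x = 193 to 363 mm) holds the waiting pack.
- deck (a point): Middle of the blue skate-wheel deck at its running height, 70 mm above the table. Deck 360 mm along the station's x, between steel end guides that stand 94 mm above the table, and 284 mm along y. The wheels are stiff: packs slide with ordinary friction and stop when the push stops.
- left_mouth (a point): Middle of the mouth line of the left carton, on its floor: 150 mm from the deck's middle along the station's +y, 64 mm above the table. Brown cardboard carton, open on top and on the whole side towards the deck; inside 390 mm along x, 298 mm deep along y; walls 6 mm thick, 90 mm high above its floor.
- right_mouth (a point): The same for the right carton, 150 mm along the station's -y; this carton extends towards -y.
- flap_left (a joint): Left flap's angle, rad: 0 upright (fencing the deck), 1.57 folded outwards flat on to the left carton's floor. Aluminium plate 356 mm along x, 45 mm high, 4 mm thick, yellow upper edge; hinge line along the station's x at y = 145, z = 67 mm. Stiff: stays where left, about 3 N at the edge moves it. Flat, its upper face is at z = 69 mm, out to y = 190 mm.
- flap_right (a joint): The same for the right flap: hinge at y = -145 mm, it folds towards -y, 0 = upright, 1.57 = flat.
- flap_left_edge (a point): Middle of the upper (free) edge of the left flap, 45 mm from its hinge line, halfway along it.
- flap_right_edge (a point): The same on the right flap.
- white_a: White pack with pinkish chicken drumsticks and a white label, on the deck. Sealed rigid tray 92 x 130 x 38 mm, 0.3 kg, long side (its y axis) roughly along the station's y; rim at 27 to 33 mm height, below it 86 x 124 mm. Too wide to grasp. Origin: centre of the underside. The three deck packs lie side by side about 115 mm apart along x, in any order.
- white_b: The second white pack on the deck, like white_a.
- black_a: Black pack with two dark red burgers and a yellow label, on the deck; same shape and size as white_a.
- white_packed: White pack already in one of the cartons, near the back wall, long side along the station's x: it shows that this is the carton for white packs. Same shape as white_a, origin likewise. Its centre is about 385 mm from the station's middle along +y or -y.
- black_packed: Black pack already in the other carton, in the same way: the carton for black packs.
- ice_left: Light blue ice brick 150 x 85 x 32 mm, 0.4 kg, at the back of the left carton; origin at the centre of the underside. Leave it.
- ice_right: The like ice brick at the back of the right carton. Leave it.
- waiting: Black pack waiting on the infeed behind the far end guide, which is the end stop; 92 x 130 x 38 mm like the others. Leave it.
There are look-alikes about, which are no part of the job. What is shaped like the black_a but turquoise is not meant.

How it is judged:
On the way, in this order (a step that is already met when the one before it is completed fails the run):
1. both flaps are folded flat while the three packs are still on the deck (value of joint each of flap_left, flap_right above 1.4 rad and y of white_a in the frame of station between -0.1 and 0.1 m and y of white_b in the frame of station between -0.1 and 0.1 m and y of black_a in the frame of station between -0.1 and 0.1 m), for 0.2 s.
2. each of the three packs lies fully inside the carton of its own kind (((y of white_packed in the frame of station above 0.25 m and (y of white_a in the frame of station above 0.207 m or (y of white_a in the frame of station above 0.19 m and angle between the y axis of white_a and the x axis of station, either way round below 0.25 rad)) and z of white_a in the frame of station between 0.055 and 0.085 m and angle between white_a's own z axis and vertical below 0.12 rad and x of white_a in the frame of station between -0.16 and 0.16 m) or (y of white_packed in the frame of station below -0.25 m and (y of white_a in the frame of station below -0.207 m or (y of white_a in the frame of station below -0.19 m and angle between the y axis of white_a and the x axis of station, either way round below 0.25 rad)) and z of white_a in the frame of station between 0.055 and 0.085 m and angle between white_a's own z axis and vertical below 0.12 rad and x of white_a in the frame of station between -0.16 and 0.16 m)) and ((y of white_packed in the frame of station above 0.25 m and (y of white_b in the frame of station above 0.207 m or (y of white_b in the frame of station above 0.19 m and angle between the y axis of white_b and the x axis of station, either way round below 0.25 rad)) and z of white_b in the frame of station between 0.055 and 0.085 m and angle between white_b's own z axis and vertical below 0.12 rad and x of white_b in the frame of station between -0.16 and 0.16 m) or (y of white_packed in the frame of station below -0.25 m and (y of white_b in the frame of station below -0.207 m or (y of white_b in the frame of station below -0.19 m and angle between the y axis of white_b and the x axis of station, either way round below 0.25 rad)) and z of white_b in the frame of station between 0.055 and 0.085 m and angle between white_b's own z axis and vertical below 0.12 rad and x of white_b in the frame of station between -0.16 and 0.16 m)) and ((y of black_packed in the frame of station above 0.25 m and (y of black_a in the frame of station above 0.207 m or (y of black_a in the frame of station above 0.19 m and angle between the y axis of black_a and the x axis of station, either way round below 0.25 rad)) and z of black_a in the frame of station between 0.055 and 0.085 m and angle between black_a's own z axis and vertical below 0.12 rad and x of black_a in the frame of station between -0.16 and 0.16 m) or (y of black_packed in the frame of station below -0.25 m and (y of black_a in the frame of station below -0.207 m or (y of black_a in the frame of station below -0.19 m and angle between the y axis of black_a and the x axis of station, either way round below 0.25 rad)) and z of black_a in the frame of station between 0.055 and 0.085 m and angle between black_a's own z axis and vertical below 0.12 rad and x of black_a in the frame of station between -0.16 and 0.16 m))), for 0.2 s.
At the end, for the whole second after the job is handed in: Both flaps flat (over 1.4 rad); white_a and white_b in the carton with white_packed, black_a in the one with black_packed, each flat (0.12 rad), not on top of anything, at rest, past the mouth line to 8 mm (centre over 207 mm from the station's middle line, 190 mm if lying crosswise) (all of step 2 and value of joint each of flap_left, flap_right above 1.4 rad and linear speed of each of white_a, white_b, black_a below 0.02 m/s); the robot touches nothing.
It fails at once if a pack on the deck is tipped by more than 0.5 rad, lifted more than 40 mm off the deck, or moves faster than 0.6 m/s (angle between any of white_a, white_b, black_a's own z axis and vertical above 0.5 rad or z of any of white_a, white_b, black_a in the frame of station above 0.11 m or linear speed of any of white_a, white_b, black_a above 0.6 m/s).
It fails at once if a pack or ice brick already in a carton is moved by more than 40 mm (distance of any of white_packed, black_packed, ice_left, ice_right from where it was at the start of the episode above 0.04 m).
It fails at once if the waiting pack is moved by more than 30 mm (distance of waiting from where it was at the start of the episode above 0.03 m).
It also fails if it takes over 64 s, if anything falls off the work surface, if the arm or the gripper's body presses on something with over 40 N, if the wrist force passes 120 N, or if a joint passes its speed limit or range.

ROBOT

A 6-joint arm with a two-finger parallel gripper is mounted at the origin on the work surface. World frame = base frame: x ahead of the robot, y to its left, z up, the work surface at z = 0. Lengths are in m, angles in rad, forces in N, time in s.
With the tool pointing down it reaches from about 0.35 to 0.975 m from the base axis. Payload 4.9 kg.
Tool frame: the origin (TCP) lies at the very end of the fingers, on their centre line; the grasp point (between the pads) lies ctrl.hold_point_z behind it (ctrl.hold_point_z is the distance from the TCP to the grasp point, in m); z points along the fingers, y is the line along which they close (so a half turn about z gives the same grasp; the last joint's range is limited). The gripper opens to 85 mm and grips with 20 to 120 N. Pads are 22 mm wide; open, the fingers measure 114 mm over their backs; the gripper's body (76 mm by 85 mm) begins 54 mm behind the grasp point. The pads swing forward as they close: fully open they stand 13 mm farther back than shut.
Start: joints at [1.193, 0.053, 1.613, -0, 1.476, -0.119], TCP at [0.16, 0.604, 0.231] pointing down, gripper open.
Joint ranges: [-3.01, 3.01], [-1.01, 2.22], [0.06, 2.58], [-1.02, 4.17], [0.09, 2.62], [-3.14, 3.14]. Speed limits (rad/s): [2.57, 2.57, 3.14, 3.14, 3.14, 3.14].

INTERFACE

Orientations are given as a rotation vector (axis times angle).
In Python, from station import ctrl gives the robot as it stands. The module is installed in compiled form; this text tells all that it offers.
- The arm moves only by the tool jog_arm, never from a script. Its argument "deltas" is a list of rows, each a list of 3 entries, a list of its own where there are three numbers: the closure, from -1 (fully open) to 1 (shut), then the shift along the world's x, y, z scaled (see below), then the turn, a rotation vector about the world's x, y, z scaled (see below). A call has 1 to 12 rows; each row is the pose to reach, as a shift and turn from the pose commanded when the call began, turning the shorter way round; what a row does not reach only later rows make up. The controller multiplies each number of a shift by 0.4 m and each number of a turn by 180 degrees. A row lasts 1/12 s, in which the tool goes at most 41.7 mm and 7.16 degrees, less where a joint would pass 70% of its speed; a pose out of reach is approached as far as the arm can. A call with a number of a shift or a turn outside -1 to 1 is refused whole. A call with a gripper value outside its range is refused whole. The fingers move at their own pace and stop on an object; "squeeze" is the grip in N (left out, the last holds). Time passes only in rows, so rows that repeat a pose let the fingers close. It gives the time, the measured TCP pose, the force, the opening and the grip force at its end, in the units of the state.
- ctrl.get_obs(): the state, without advancing time (a new reading comes with each control period).
- ctrl.get_image(name): name is "side" or "top" or "wrist"; returns the picture (400x640x3 uint8, red, green, blue); there is no depth.
- ctrl.get_calibration(name): a dict with "K" (3x3 intrinsics, pixels), "extrinsics" (4x4, takes a point from world to camera coordinates). Camera axes: x right, y down, z forward; pixel columns grow to the right and rows downward; lengths in m; the calibration is good to about 2 mm. A picture is of the moment at which its call begins: read the wrist's pose just before it. get_calibration takes no time and is no camera call; for the wrist camera it gives the pose at the moment of the call.
- ctrl.finish_job(): hands the job in; it is judged then, once.
The state is a dict: "t": time; "q": joint angles; "dq": joint speeds; "effort": joint torques, N m; "tool_pos": TCP position; "tool_rot": TCP orientation; "contact_force": force on the tool from outside, world axes, zero at the start; "wrist_torque": the same for the moment, N m; "opening": finger opening in m; "grip_force": force on a finger pad.
Only numpy, scipy, OpenCV 4.12 (cv2) and the standard library are available. Lean on these libraries where they do the work, as an engineer would, in place of code of your own. Each camera call takes 0.05 s, during which the arm holds its last target. There are 200 camera calls.

## Working session

There is one attempt and no reset: what is moved stays moved. The work goes in short steps, Python scripts to look and compute and a tool call to move; the robot and the scene stay as the last step left them, time stands still between calls to the robot, and variables do not carry over. Pictures are saved under pics/ and viewed, at most 10 in all, crops included, and the job is handed in when it is done.

Besides the shell and the picture viewer there is one more tool, called as name([rows], argument=value, ...), one row to a line, values as JSON. jog_arm: Moves the arm, as the interface text tells. Its arguments: {"type":"object","properties":{"deltas":{"type":"array","items":{"type":"array"}},"squeeze":{"type":"number"}},"required":["deltas"]}

```bash
mkdir -p pics; python3 - <<'E'
from station import ctrl
import cv2,numpy as np
for n in ("top","side"):
    im=ctrl.get_image(n); cv2.imwrite(f"pics/{n}0.png",im[:,:,::-1])
    c=ctrl.get_calibration(n); print(n,np.round(c["K"],1).tolist(),np.round(c["extrinsics"],4).tolist())
o=ctrl.get_obs(); print({k:np.round(v,3).tolist() for k,v in o.items()}, ctrl.hold_point_z)
E
```

```text
top [[497.0, 0.0, 316.1], [0.0, 497.0, 197.2], [0.0, 0.0, 1.0]] [[0.0169, -0.9997, 0.0198, -0.008], [-0.9851, -0.0201, -0.1711, 0.53], [0.1714, -0.0166, -0.9851, 1.6231], [0.0, 0.0, 0.0, 1.0]]
side [[448.2, 0.0, 318.6], [0.0, 448.2, 195.2], [0.0, 0.0, 1.0]] [[0.9806, -0.1949, -0.0199, -0.498], [-0.1378, -0.6141, -0.7771, 0.1483], [0.1392, 0.7648, -0.629, 1.1725], [0.0, 0.0, 0.0, 1.0]]
{'t': 0.1, 'q': [1.193, 0.053, 1.614, -0.0, 1.476, -0.119], 'dq': [0.0, -0.002, -0.002, -0.001, 0.002, -0.001], 'effort': [0.001, -39.491, -37.136, -0.0, 0.004, -0.0], 'tool_pos': [0.16, 0.604, 0.23], 'tool_rot': [-0.405, -3.115, 0.003], 'contact_force': [-0.219, 0.428, 0.132], 'wrist_torque': [-0.028, -0.012, 0.015], 'grip_force': 0.0, 'opening': 0.085} 0.0187
```

View pics/top0.png

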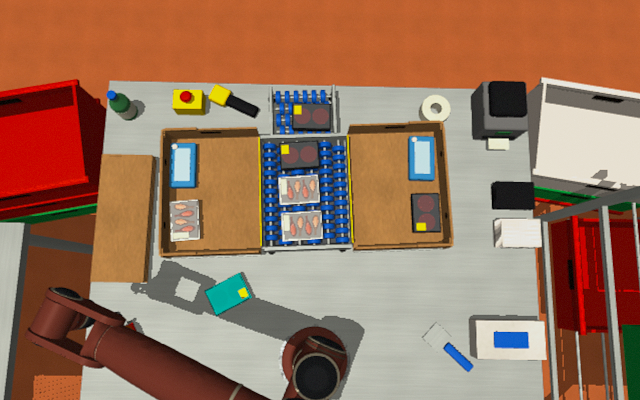

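View pics/side0.png

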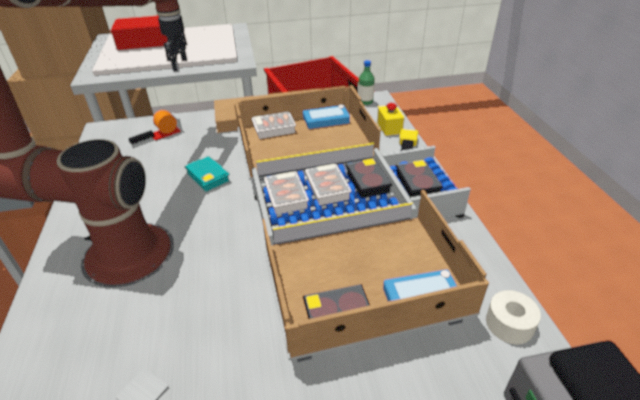

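Top view: robot base at the bottom. The deck is at px x 262–348, y 137–248. The packs on it are white (302,225), white (299,189) and black (299,154). White_packed is in the left carton at (185,220) and black_packed in the right one at (426,213). Look-alikes: the turquoise pack at (228,293), the waiting black pack at (311,116) behind the end stop, and both packed trays. None of these is to be moved; the three on the deck are the ones meant. Next I measure them in both views and confirm in one enlarged crop.

```bash
cat > h.py <<'E'
import cv2,numpy as np
from station import ctrl
def ray(c,p):
    E=c["extrinsics"];R,t=E[:3,:3],E[:3,3]
    d=R.T@np.linalg.inv(c["K"])@[p[0],p[1],1.]
    return -R.T@t,d/np.linalg.norm(d)
def plane(c,p,z):
    o,d=ray(c,p); return o+d*(z-o[2])/d[2]
def tri(c1,p1,c2,p2):
    P=[c["K"]@c["extrinsics"][:3] for c in(c1,c2)]
    X=cv2.triangulatePoints(P[0],P[1],np.float64(p1),np.float64(p2))[:,0]; return X[:3]/X[3]
def proj(c,X):
    u=c["K"]@(c["extrinsics"][:3]@np.append(X,1)); return u[:2]/u[2]
def blobs(m,amin):
    cs,_=cv2.findContours(m.astype(np.uint8)*255,cv2.RETR_EXTERNAL,cv2.CHAIN_APPROX_NONE)
    return [c for c in cs if cv2.contourArea(c)>=amin or len(c)>60]
E
python3 - <<'E'
from h import *
T=cv2.imread("pics/top0.png");S=cv2.imread("pics/side0.png")
cT,cS=ctrl.get_calibration("top"),ctrl.get_calibration("side")
for n,I in(("T",T),("S",S)):
    h=cv2.cvtColor(I,cv2.COLOR_BGR2HSV);H,s,v=h[...,0],h[...,1],h[...,2]
    y=(abs(H.astype(int)-28)<6)&(s>150)&(v>120)
    for c in blobs(y,12):
        r=cv2.minAreaRect(c); b=cv2.boxPoints(r); print(n,"yellow",np.round(r[0]),np.round(r[1],1),np.round(b).astype(int).tolist())
    w=(s<60)&(v>175)
    k=(v<75)
    for nm,m in(("white",w),("black",k)):
        m=cv2.morphologyEx(m.astype(np.uint8),cv2.MORPH_CLOSE,np.ones((5,5)))
        for c in blobs(m,300):
            r=cv2.minAreaRect(c)
            if cv2.contourArea(c)<4000 and 150<r[0][0]<460 and 90<r[0][1]<330: print(n,nm,np.round(r[0],1),np.round(r[1],1),round(r[2],1))
a=cv2.resize(T[125:260,245:365],None,fx=4,fy=4,interpolation=cv2.INTER_CUBIC)
cv2.imwrite("pics/crop.png",a)
a=cv2.resize(S[130:250,240:440],None,fx=4,fy=4,interpolation=cv2.INTER_CUBIC)
cv2.imwrite("pics/crops.png",a)
E
```

```text
T yellow [243. 293.] [8.  6.3] [[238, 290], [244, 288], [247, 295], [242, 298]]
T yellow [420. 226.] [7. 9.] [[416, 223], [425, 223], [425, 230], [416, 230]]
T yellow [284. 149.] [8. 7.] [[281, 145], [288, 145], [288, 153], [281, 153]]
T yellow [260. 191.] [108.    2.2] [[258, 137], [260, 137], [262, 245], [259, 245]]
T yellow [350. 189.] [107.2   2.3] [[346, 135], [348, 135], [353, 242], [351, 242]]
T yellow [298. 109.] [8. 7.] [[294, 105], [301, 105], [301, 113], [294, 113]]
T yellow [188.  98.] [19. 29.] [[173, 89], [202, 89], [202, 108], [173, 108]]
T yellow [219.  95.] [17.4 17.4] [[207, 99], [215, 83], [231, 91], [223, 106]]
T white [186.6 289.1] [19.6 20. ] 23.2
T white [184.5 231.5] [29. 19.] -0.0
T white [180.5 162. ] [36. 17.] 90.0
T white [420.4 155. ] [36.8 16.8] 86.6
T black [196.  165.5] [ 2. 43.] 2.7
T black [217.5 133. ] [ 6. 37.] 90.0
T black [168.5 191.3] [ 30.  130.1] 10.3
T black [405.1 127.5] [ 6.7 42.1] 87.3
T black [428.  185.7] [124.4  37.2] 86.6
T black [275.3 113.9] [38.   5.7] 88.3
T black [241.9 106.2] [33.1 12.1] 26.6
T black [305.3 172.5] [158.2  89.6] 89.0
S yellow [313. 301.] [12.1 11.6] [[306, 297], [317, 294], [320, 306], [309, 308]]
S yellow [208. 177.] [3.1 7.2] [[204, 177], [210, 174], [211, 177], [205, 180]]
S yellow [419. 163.] [4.8 9.9] [[414, 162], [424, 160], [424, 165], [414, 166]]
S yellow [368. 162.] [ 5. 11.] [[363, 159], [374, 159], [374, 164], [363, 164]]
S yellow [396. 126.] [51.6 25.5] [[369, 117], [387, 99], [424, 136], [406, 154]]
S white [420.4 283.2] [23.3 69.8] 78.7
S white [448.  191.6] [ 3.1 42.6] 78.7
S white [326.8 180.4] [31.4 41.7] 77.9
S white [398.8 166.9] [55.9 70.7] 16.7
S white [273.4 121.1] [16.1 41.9] 80.5
S white [326.7 111.3] [ 9.1 33.8] 81.9
S white [377.9 103.7] [21.  31.3] 40.6
S white [195.4  92.2] [19.1 94.1] 84.5
S black [414.9 185.8] [49.2 20.8] 24.9
S black [365.  185.8] [48.3 23. ] 22.2
```

View pics/crop.png

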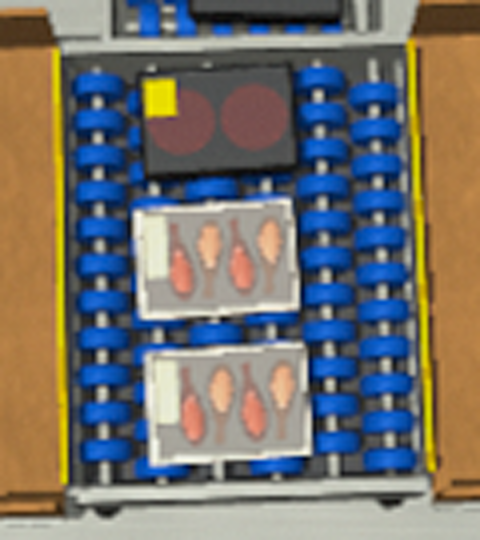

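View pics/crops.png

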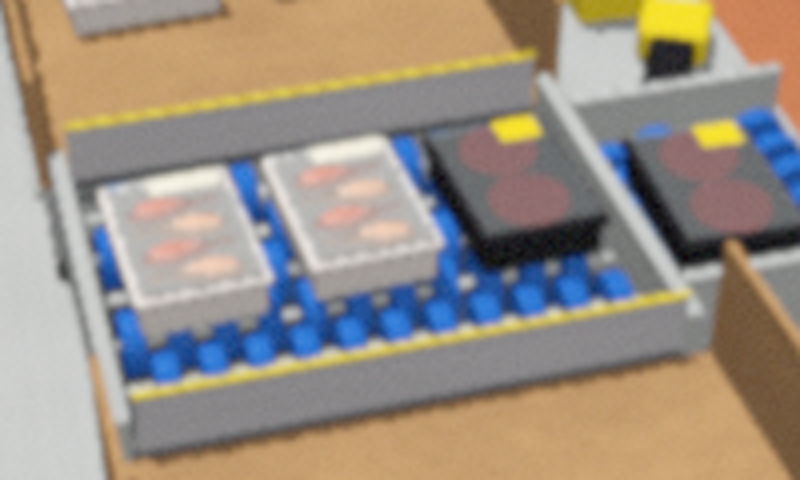

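The crops confirm the order: near and mid packs are white (top px ≈(302,226) and (299,190)), the far one is black with a yellow label (≈(299,155)). Both yellow edges are upright. I triangulate the corners now.

```bash
python3 - <<'E'
from h import *
cT,cS=ctrl.get_calibration("top"),ctrl.get_calibration("side")
ft=lambda p:(245+(p[0]+.5)/4-.5,125+(p[1]+.5)/4-.5)
fs=lambda p:(240+(p[0]+.5)/4-.5,130+(p[1]+.5)/4-.5)
np.set_printoptions(precision=3,suppress=True)
F={"Lfar":((60,52),(533,55)),"Lnear":((66,483),(68,126)),"Rfar":((411,42),(690,293)),"Rnear":((433,472),(132,396))}
X={k:tri(cT,ft(a),cS,fs(b)) for k,(a,b) in F.items()}
for k in X: print(k,X[k])
G={k:plane(cT,ft(F[k][0]),.112) for k in F}
for k in G: print(k,G[k])
o=sum(G.values())/4; ex=(G["Lfar"]+G["Rfar"]-G["Lnear"]-G["Rnear"])[:2]; yaw=np.arctan2(ex[1],ex[0])
print("station",o,"yaw",yaw,"yaw from y",np.arctan2(*( (G["Lfar"]+G["Lnear"]-G["Rfar"]-G["Rnear"])[:2]*[-1,1])), "len",np.linalg.norm(ex)/2)
R=np.array([[np.cos(yaw),-np.sin(yaw)],[np.sin(yaw),np.cos(yaw)]])
P={"black":([(137,75),(291,65),(297,167),(147,176)],[(540,115),(607,213),(482,237),(428,137)]),
"wmid":([(134,212),(293,199),(299,305),(140,320)],[(385,136),(443,246),(312,273),(264,155)]),
"wnear":([(146,354),(306,343),(312,455),(152,466)],[(228,168),(272,282),(143,308),(98,188)])}
for k,(a,b) in P.items():
    t=np.array([tri(cT,ft(p),cS,fs(q)) for p,q in zip(a,b)]); g=np.array([plane(cT,ft(p),.106) for p in a])
    c=g.mean(0); d=(g[0]+g[3]-g[1]-g[2]); e=g[0]-g[3]
    print(k,"tri c",t.mean(0),"z",t[:,2],"plane c",c,"st",R.T@(c-o)[:2],"yangle rel",np.arctan2(-d[0],d[1])-yaw,"dims",np.linalg.norm(d)/2,np.linalg.norm(e))
for n,p in(("wp",(185,220)),("bp",(426,213))): 
    c=plane(cT,p,.1); print(n,c,R.T@(c-o)[:2])
for s in(1,-1):
    for xx in(-.12,0,.12): print("edge mid st",xx,s,"world",o[:2]+R@[xx,s*.145])
E
```

```text
Lfar [0.714 0.192 0.113]
Lnear [0.362 0.174 0.114]
Rfar [ 0.73  -0.097  0.113]
Rnear [ 0.375 -0.116  0.114]
Lfar [0.713 0.192 0.112]
Lnear [0.36  0.174 0.112]
Rfar [ 0.728 -0.097  0.112]
Rnear [ 0.374 -0.116  0.112]
station [0.544 0.038 0.112] yaw 0.05262715770535969 yaw from y 0.050438793990195796 len 0.35392891356111683
black tri c [0.661 0.061 0.104] z [0.102 0.106 0.106 0.104] plane c [0.66  0.061 0.106] st [0.117 0.017] yangle rel 0.03389603199443542 dims 0.12489670792360827 0.08567610805124412
wmid tri c [0.546 0.059 0.102] z [0.102 0.1   0.099 0.105] plane c [0.544 0.059 0.106] st [0.001 0.021] yangle rel 0.0574602679423362 dims 0.12928523816911913 0.08907920812273366
wnear tri c [0.428 0.047 0.102] z [0.102 0.101 0.099 0.105] plane c [0.426 0.047 0.106] st [-0.117  0.015] yangle rel 0.03561567592691401 dims 0.12828923263806288 0.09010045861834658
wp [0.438 0.422 0.1  ] [-0.086  0.388]
bp [ 0.476 -0.355  0.1  ] [-0.089 -0.389]
edge mid st -0.12 1 world [0.417 0.177]
edge mid st 0 1 world [0.537 0.183]
edge mid st 0.12 1 world [0.656 0.189]
edge mid st -0.12 -1 world [ 0.432 -0.113]
edge mid st 0 -1 world [ 0.552 -0.107]
edge mid st 0.12 -1 world [ 0.672 -0.1  ]
```

Triangulated heights come out right: flap edges at 113 mm against 112, pack tops 100–106 against ~103–108, flap length 354 mm, packs 128×90. The station is at (0.544, 0.038) with yaw 0.052. Whites go left, black goes right. I'll turn the tool so its closing line runs along the station's x, shut the fingers and fold the left flap.

jog_arm([
  [1,[0.5,-0.6,0],[0,0,-0.401]],
  [1,[0.5,-0.6,0],[0,0,-0.401]],
  [1,[0.5,-0.6,0],[0,0,-0.401]],
  [1,[0.5,-0.6,0],[0,0,-0.401]],
  [1,[0.5,-0.6,0],[0,0,-0.401]],
  [1,[0.5,-0.6,0],[0,0,-0.401]],
  [1,[0.5,-0.6,0],[0,0,-0.401]],
  [1,[0.5,-0.6,0],[0,0,-0.401]],
  [1,[0.5,-0.6,0],[0,0,-0.401]],
  [1,[0.5,-0.6,0],[0,0,-0.401]],
  [1,[0.5,-0.6,0],[0,0,-0.401]],
  [1,[0.5,-0.6,0],[0,0,-0.401]],
])

```text
t: 1.1
tool_pos: [0.3598, 0.3639, 0.2309]
tool_rot: [-2.16, -2.281, 0.001]
contact_force: [0.5, 0.3, 0.0]
opening: 0.0003
grip_force: 0.0
```

jog_arm([
  [1,[0.445,-0.53,0],[0,0,0]],
  [1,[0.445,-0.53,0],[0,0,0]],
  [1,[0.445,-0.53,0],[0,0,0]],
  [1,[0.445,-0.53,0],[0,0,0]],
  [1,[0.445,-0.53,0],[0,0,0]],
  [1,[0.445,-0.53,0],[0,0,0]],
  [1,[0.445,-0.53,0],[0,0,0]],
  [1,[0.445,-0.53,-0.1],[0,0,0]],
  [1,[0.445,-0.53,-0.17],[0,0,0]],
  [1,[0.445,-0.53,-0.24],[0,0,0]],
  [1,[0.445,-0.53,-0.3],[0,0,0]],
  [1,[0.445,-0.53,-0.335],[0,0,0]],
])

```text
t: 2.1
tool_pos: [0.5357, 0.1522, 0.0934]
tool_rot: [-2.156, -2.28, 0.007]
contact_force: [-0.4, -1.3, 0.1]
opening: 0.0
grip_force: 0.0
```

jog_arm([
  [1,[0,0.025,0],[0,0,0]],
  [1,[-0.002,0.045,0],[0,0,0]],
  [1,[-0.003,0.058,0],[0,0,0]],
  [1,[-0.003,0.068,-0.003],[0,0,0]],
  [1,[-0.004,0.078,-0.006],[0,0,0]],
  [1,[-0.005,0.09,-0.012],[0,0,0]],
  [1,[-0.005,0.1,-0.02],[0,0,0]],
  [1,[-0.006,0.108,-0.028],[0,0,0]],
  [1,[-0.006,0.118,-0.04],[0,0,0]],
  [1,[-0.007,0.128,-0.052],[0,0,0]],
  [1,[-0.007,0.135,-0.06],[0,0,0]],
  [1,[-0.007,0.135,-0.06],[0,0,0]],
])

```text
t: 3.1
tool_pos: [0.5341, 0.2066, 0.0716]
tool_rot: [-2.161, -2.278, 0.003]
contact_force: [-0.2, -0.3, 0.1]
opening: 0.0004
grip_force: 0.1
```

```bash
python3 - <<'E'
from h import *
I=ctrl.get_image("side"); o=ctrl.get_obs(); print(o["tool_pos"],o["contact_force"])
cv2.imwrite("pics/s1.png",cv2.resize(I[80:280,220:480,::-1],None,fx=3,fy=3))
E
```

```text
[0.53398783 0.20642239 0.07178755] [-0.72157953  0.28063205 -0.63983152]
```

View pics/s1.png

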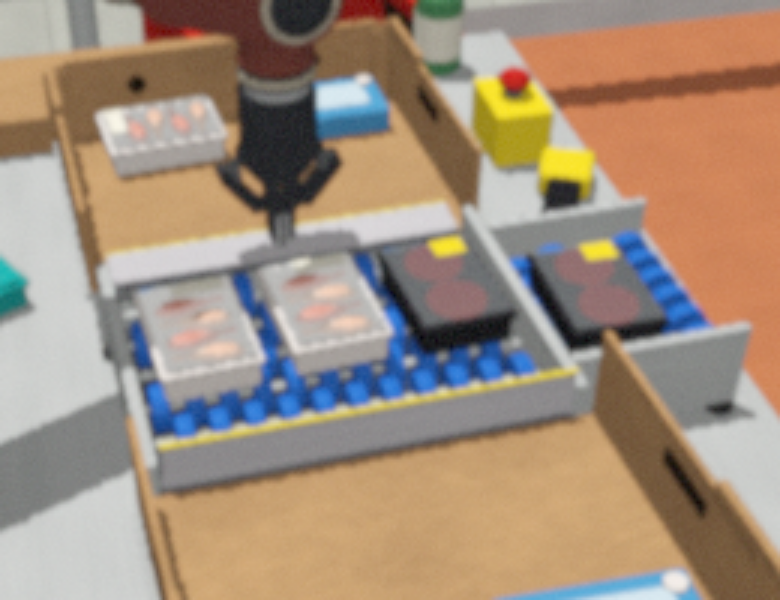

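The flap (crop px ≈(280,243)) is almost flat and the packs have not moved. I press it down the rest of the way.

jog_arm([
  [1,[-0.001,0.02,-0.003],[0,0,0]],
  [1,[-0.001,0.02,-0.006],[0,0,0]],
  [1,[-0.001,0.02,-0.009],[0,0,0]],
  [1,[-0.001,0.02,-0.011],[0,0,0]],
  [1,[-0.001,0.02,-0.011],[0,0,0]],
])

```text
t: 3.57
tool_pos: [0.5346, 0.2145, 0.0691]
tool_rot: [-2.162, -2.278, -0.0]
contact_force: [-1.0, 0.9, 1.8]
opening: -0.0003
grip_force: 1.1
```

jog_arm([
  [1,[0,-0.01,0.1],[0,0,0]],
  [1,[0,-0.01,0.2],[0,0,0]],
  [1,[0.01,-0.1,0.2],[0,0,0]],
  [1,[0.039,-0.728,0.2],[0,0,0]],
  [1,[0.039,-0.728,0.2],[0,0,0]],
  [1,[0.039,-0.728,0.2],[0,0,0]],
  [1,[0.039,-0.728,0.2],[0,0,0]],
  [1,[0.039,-0.728,0.2],[0,0,0]],
  [1,[0.039,-0.728,0.2],[0,0,0]],
  [1,[0.039,-0.728,0.2],[0,0,0]],
  [1,[0.039,-0.728,0.14],[0,0,0]],
  [1,[0.039,-0.728,0.07],[0,0,0]],
])

```text
t: 4.57
tool_pos: [0.5525, -0.0788, 0.0991]
tool_rot: [2.161, 2.272, 0.005]
contact_force: [0.2, 0.6, -0.2]
opening: -0.0
grip_force: 0.0
```

jog_arm([
  [1,[0.001,-0.035,0],[0,0,0]],
  [1,[0.003,-0.058,0],[0,0,0]],
  [1,[0.003,-0.068,-0.003],[0,0,0]],
  [1,[0.004,-0.078,-0.006],[0,0,0]],
  [1,[0.005,-0.09,-0.012],[0,0,0]],
  [1,[0.005,-0.1,-0.02],[0,0,0]],
  [1,[0.006,-0.11,-0.03],[0,0,0]],
  [1,[0.006,-0.12,-0.042],[0,0,0]],
  [1,[0.007,-0.135,-0.055],[0,0,0]],
  [1,[0.008,-0.15,-0.065],[0,0,0]],
  [1,[0.008,-0.155,-0.071],[0,0,0]],
  [1,[0.008,-0.155,-0.071],[0,0,0]],
])

```text
t: 5.57
tool_pos: [0.5537, -0.1397, 0.069]
tool_rot: [-2.163, -2.277, -0.0]
contact_force: [-1.7, 3.0, 6.1]
opening: -0.0004
grip_force: 3.0
```

Both flaps are down (z 0.069 at each edge). Now I half-open the fingers to make a two-point pusher behind the middle white pack.

jog_arm([
  [0.1,[0,0,0.05],[0,0,0]],
  [0.1,[-0.002,0.04,0.045],[0,0,0]],
  [0.1,[-0.006,0.11,0.04],[0,0,0]],
  [0.1,[-0.009,0.18,0.04],[0,0,0]],
  [0.1,[-0.012,0.23,0.04],[0,0,0]],
  [0.1,[-0.013,0.26,0.04],[0,0,0]],
  [0.1,[-0.015,0.285,0.04],[0,0,0]],
  [0.1,[-0.016,0.31,0.04],[0,0,0]],
  [0.1,[-0.018,0.34,0.04],[0,0,0]],
  [0.1,[-0.019,0.37,0.04],[0,0,0]],
  [0.1,[-0.021,0.4,0.04],[0,0,0]],
  [0.1,[-0.021,0.4,0.04],[0,0,0]],
])

```text
t: 6.57
tool_pos: [0.5449, 0.0229, 0.0844]
tool_rot: [-2.16, -2.28, -0.001]
contact_force: [0.5, -0.4, -0.1]
opening: 0.0385
grip_force: 0.0
```

```bash
python3 - <<'E'
from h import *
I=ctrl.get_image("side"); o=ctrl.get_obs(); print(o["tool_pos"],o["contact_force"])
cv2.imwrite("pics/s2.png",cv2.resize(I[80:280,220:480,::-1],None,fx=3,fy=3))
E
```

```text
[0.54509391 0.0220059  0.08449285] [0.34444337 0.03630007 0.11679973]
```

View pics/s2.png

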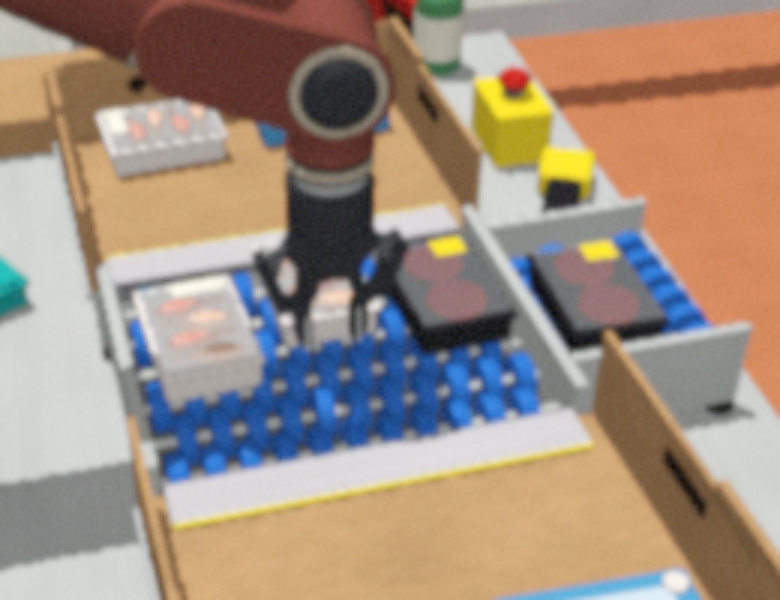

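The two fingers sit squarely behind the middle white pack (crop px ≈(333,310)). The right flap is flat and the neighbours are undisturbed, so I continue.

jog_arm([
  [0.1,[-0.002,0.03,0],[0,0,0]],
  [0.1,[-0.004,0.07,0],[0,0,0]],
  [0.1,[-0.006,0.11,0],[0,0,0]],
  [0.1,[-0.008,0.15,0],[0,0,0]],
  [0.1,[-0.01,0.19,0],[0,0,0]],
  [0.1,[-0.012,0.23,0],[0,0,0]],
  [0.1,[-0.014,0.27,0],[0,0,0]],
  [0.1,[-0.016,0.31,0],[0,0,0]],
  [0.1,[-0.018,0.35,0],[0,0,0]],
  [0.1,[-0.02,0.39,0],[0,0,0]],
  [0.1,[-0.022,0.42,0],[0,0,0]],
  [0.1,[-0.023,0.445,0],[0,0,0]],
])

```text
t: 7.62
tool_pos: [0.5357, 0.2, 0.0844]
tool_rot: [-2.162, -2.279, 0.001]
contact_force: [-0.1, -0.3, -1.6]
opening: 0.0386
grip_force: 0.5
```

jog_arm([
  [0.1,[0,-0.04,0],[0,0,0]],
  [0.1,[0,-0.06,0.1],[0,0,0]],
  [0.1,[0,-0.08,0.19],[0,0,0]],
  [0.1,[-0.05,-0.15,0.2],[0,0,0]],
  [0.1,[-0.26,-0.632,0.2],[0,0,0]],
  [0.1,[-0.26,-0.632,0.2],[0,0,0]],
  [0.1,[-0.26,-0.632,0.2],[0,0,0]],
  [0.1,[-0.26,-0.632,0.2],[0,0,0]],
  [0.1,[-0.26,-0.632,0.2],[0,0,0]],
  [0.1,[-0.26,-0.632,0.2],[0,0,0]],
  [0.1,[-0.26,-0.632,0.1],[0,0,0]],
  [0.1,[-0.26,-0.632,0],[0,0,0]],
])

```text
t: 8.62
tool_pos: [0.4348, -0.0555, 0.0871]
tool_rot: [2.161, 2.269, 0.007]
contact_force: [0.4, 0.2, -1.4]
opening: 0.0384
grip_force: 0.0
```

```bash
python3 - <<'E'
from h import *
I=ctrl.get_image("side"); o=ctrl.get_obs(); print(o["tool_pos"],o["contact_force"])
cv2.imwrite("pics/s3.png",cv2.resize(I[80:280,220:480,::-1],None,fx=3,fy=3))
E
```

```text
[ 0.4271893  -0.0528107   0.07618884] [-6.29248438  1.17196445 -5.38379585]
```

View pics/s3.png

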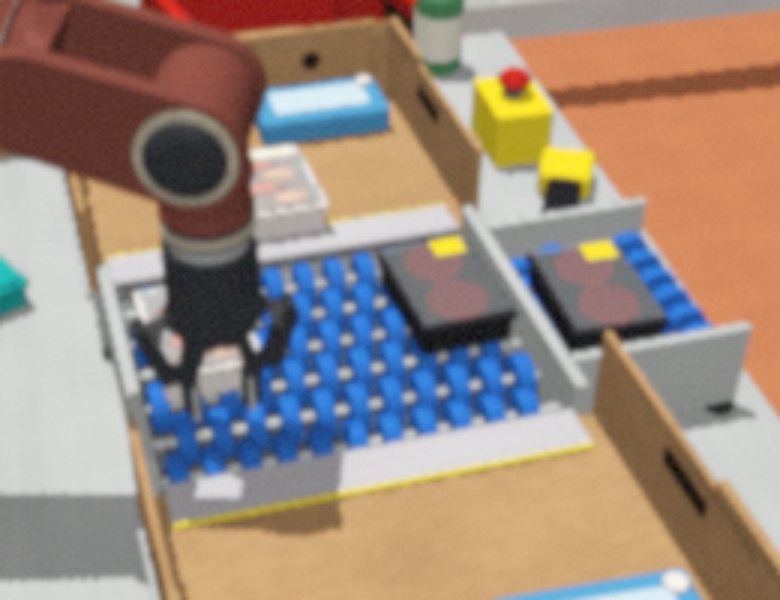

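The middle white pack lies in the left carton just past the flap (crop px ≈(290,190)). The pusher now stands behind the near white pack. I hold briefly to settle, then push slowly.

jog_arm([
  [0.1,[0,0,0],[0,0,0]],
  [0.1,[0,0,0],[0,0,0]],
  [0.1,[-0.001,0.02,0],[0,0,0]],
  [0.1,[-0.002,0.045,0],[0,0,0]],
  [0.1,[-0.004,0.07,0],[0,0,0]],
  [0.1,[-0.005,0.1,0],[0,0,0]],
  [0.1,[-0.007,0.135,0],[0,0,0]],
  [0.1,[-0.009,0.17,0],[0,0,0]],
  [0.1,[-0.011,0.205,0],[0,0,0]],
  [0.1,[-0.012,0.24,0],[0,0,0]],
  [0.1,[-0.014,0.275,0],[0,0,0]],
  [0.1,[-0.016,0.31,0],[0,0,0]],
])

```text
t: 9.67
tool_pos: [0.4268, 0.0712, 0.0867]
tool_rot: [2.158, 2.277, 0.002]
contact_force: [0.7, -3.6, 1.9]
opening: 0.0385
grip_force: 1.6
```

jog_arm([
  [0.1,[-0.002,0.03,0],[0,0,0]],
  [0.1,[-0.003,0.06,0],[0,0,0]],
  [0.1,[-0.005,0.09,0],[0,0,0]],
  [0.1,[-0.006,0.12,0],[0,0,0]],
  [0.1,[-0.008,0.15,0],[0,0,0]],
  [0.1,[-0.009,0.18,0],[0,0,0]],
  [0.1,[-0.011,0.21,0],[0,0,0]],
  [0.1,[-0.012,0.24,0],[0,0,0]],
  [0.1,[-0.014,0.265,0],[0,0,0]],
  [0.1,[-0.015,0.285,0],[0,0,0]],
  [0.1,[-0.016,0.305,0],[0,0,0]],
  [0.1,[-0.016,0.305,0],[0,0,0]],
])

```text
t: 10.67
tool_pos: [0.419, 0.1937, 0.0848]
tool_rot: [-2.161, -2.28, -0.002]
contact_force: [1.0, -0.4, 0.5]
opening: 0.0385
grip_force: 0.0
```

jog_arm([
  [0.1,[0,-0.04,0],[0,0,0]],
  [0.1,[0,-0.07,0.1],[0,0,0]],
  [0.1,[0.02,-0.08,0.19],[0,0,0]],
  [0.1,[0.1,-0.08,0.2],[0,0,0]],
  [0.1,[0.2,-0.08,0.2],[0,0,0]],
  [0.1,[0.3,-0.08,0.2],[0,0,0]],
  [0.1,[0.4,-0.08,0.2],[0,0,0]],
  [0.1,[0.5,-0.08,0.2],[0,0,0]],
  [0.1,[0.56,-0.08,0.2],[0,0,0]],
  [0.1,[0.59,-0.08,0.16],[0,0,0]],
  [0.1,[0.59,-0.08,0.09],[0,0,0]],
  [0.1,[0.59,-0.08,0.02],[0,0,0]],
])

```text
t: 11.67
tool_pos: [0.6574, 0.1601, 0.0931]
tool_rot: [2.162, 2.276, 0.005]
contact_force: [-0.5, 0.5, -1.2]
opening: 0.0386
grip_force: 0.0
```

```bash
python3 - <<'E'
from h import *
I=ctrl.get_image("side"); o=ctrl.get_obs(); print(o["tool_pos"],o["contact_force"])
cv2.imwrite("pics/s4.png",cv2.resize(I[80:280,220:480,::-1],None,fx=3,fy=3))
E
```

```text
[0.65191812 0.15947107 0.08451762] [-3.6815601  -0.79030392 -4.23861372]
```

View pics/s4.png

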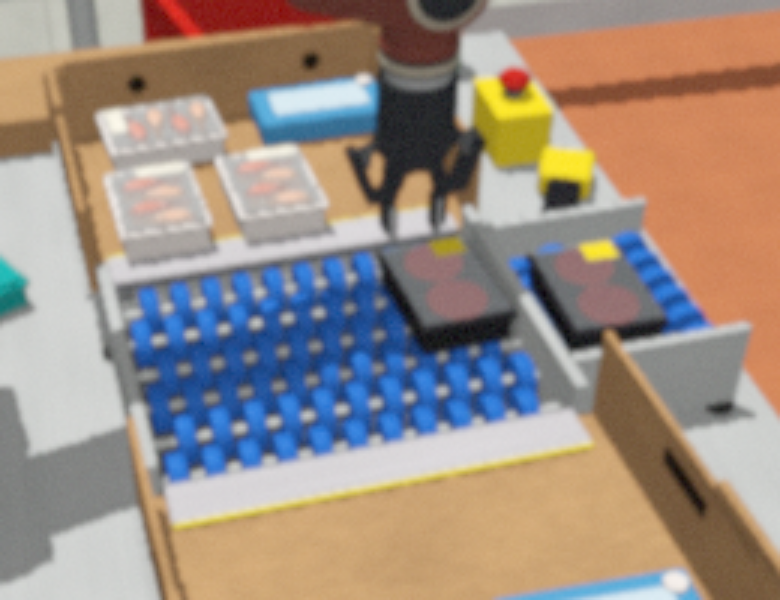

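Both whites lie in the left carton (crop px ≈(158,210) and (272,190)). The pusher is behind the black pack at (415,220), clear of it. I push it to the right.

jog_arm([
  [0.1,[0,0,-0.02],[0,0,0]],
  [0.1,[0,0,-0.02],[0,0,0]],
  [0.1,[0.001,-0.025,-0.02],[0,0,0]],
  [0.1,[0.003,-0.05,-0.02],[0,0,0]],
  [0.1,[0.004,-0.075,-0.02],[0,0,0]],
  [0.1,[0.006,-0.11,-0.02],[0,0,0]],
  [0.1,[0.008,-0.145,-0.02],[0,0,0]],
  [0.1,[0.009,-0.18,-0.02],[0,0,0]],
  [0.1,[0.011,-0.215,-0.02],[0,0,0]],
  [0.1,[0.013,-0.25,-0.02],[0,0,0]],
  [0.1,[0.015,-0.285,-0.02],[0,0,0]],
  [0.1,[0.016,-0.32,-0.02],[0,0,0]],
])

```text
t: 12.72
tool_pos: [0.6615, 0.0306, 0.0845]
tool_rot: [-2.163, -2.278, 0.0]
contact_force: [-0.2, 3.6, 2.6]
opening: 0.038
grip_force: 1.5
```

jog_arm([
  [0.1,[0.002,-0.033,0],[0,0,0]],
  [0.1,[0.003,-0.067,0],[0,0,0]],
  [0.1,[0.005,-0.1,0],[0,0,0]],
  [0.1,[0.007,-0.135,0],[0,0,0]],
  [0.1,[0.009,-0.17,0],[0,0,0]],
  [0.1,[0.011,-0.205,0],[0,0,0]],
  [0.1,[0.012,-0.24,0],[0,0,0]],
  [0.1,[0.014,-0.275,0],[0,0,0]],
  [0.1,[0.016,-0.31,0],[0,0,0]],
  [0.1,[0.018,-0.345,0],[0,0,0]],
  [0.1,[0.019,-0.365,0],[0,0,0]],
  [0.1,[0.02,-0.38,0],[0,0,0]],
])

```text
t: 13.72
tool_pos: [0.6693, -0.1213, 0.0841]
tool_rot: [-2.164, -2.277, 0.001]
contact_force: [-0.4, 0.6, -0.9]
opening: 0.0387
grip_force: 0.6
```

jog_arm([
  [0.1,[0,0.04,0],[0,0,0]],
  [0.1,[0,0.07,0.1],[0,0,0]],
  [0.1,[0,0.08,0.2],[0,0,0]],
  [0.1,[-0.1,0.12,0.3],[0,0,0]],
  [0.1,[-0.2,0.2,0.4],[0,0,0]],
  [0.1,[-0.3,0.25,0.5],[0,0,0]],
  [0.1,[-0.4,0.3,0.5],[0,0,0]],
  [0.1,[-0.5,0.3,0.5],[0,0,0]],
  [0.1,[-0.6,0.3,0.5],[0,0,0]],
  [0.1,[-0.62,0.3,0.5],[0,0,0]],
  [0.1,[-0.62,0.3,0.5],[0,0,0]],
  [0.1,[-0.62,0.3,0.5],[0,0,0]],
])

```text
t: 14.72
tool_pos: [0.4198, 0.0012, 0.2858]
tool_rot: [2.159, 2.278, 0.003]
contact_force: [0.4, 1.0, 0.4]
opening: 0.0386
grip_force: 0.0
```

```bash
python3 - <<'E'
from h import *
I=ctrl.get_image("side");T=ctrl.get_image("top"); o=ctrl.get_obs(); print(o["t"],o["tool_pos"],o["contact_force"])
cv2.imwrite("pics/s5.png",cv2.resize(np.vstack([I[80:330,200:510],T[95:270,150:460]])[:,:,::-1],None,fx=1.4,fy=1.4,interpolation=cv2.INTER_CUBIC))
E
```

```text
14.8167 [0.42174454 0.00055839 0.28499066] [ 0.11973325 -1.00028367 -0.34224111]
```

View pics/s5.png

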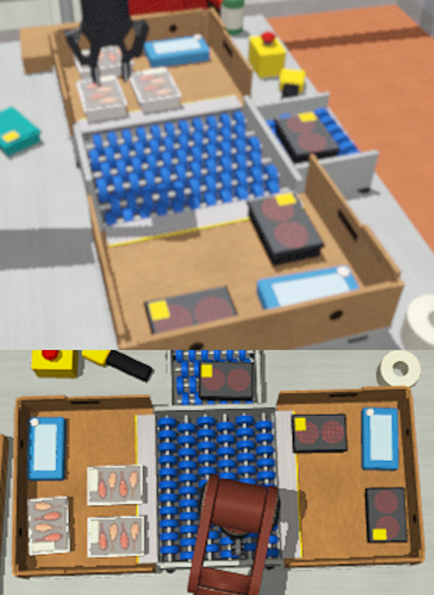

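The picture shows both flaps flat, the two whites in the left carton (composite px (117,485) and (117,537)) and the black pack in the right one (320,433), with everything else in place. A quick numeric check, then I hand in.

```bash
python3 - <<'E'
from h import *
c=ctrl.get_calibration("top");y=.0515;R=np.array([[np.cos(y),-np.sin(y)],[np.sin(y),np.cos(y)]])
ok=True
for u,v in((117,485),(117,537),(320,433)):
    p=plane(c,(150+u/1.4,95+(v-350)/1.4),.1); s=R.T@(p[:2]-[.544,.038]); print(s.round(3)); ok&=abs(s[1])>.22 and abs(s[0])<.15
if ok: print(ctrl.finish_job())
E
```

```text
[0.002 0.233]
[-0.119  0.234]
[ 0.112 -0.245]
the job is handed in; nothing more can be done
None
```

I handed the job in at about 15 s of the 64 s allowed. Both flaps are folded flat, the two white packs lie in the left carton (233 and 234 mm from the middle line), and the black pack lies in the right carton (245 mm). No verdict came back.

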